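Point out the uncapped sample tube and save it

ROBOT

A 6-joint arm with a two-finger parallel gripper is mounted at the origin on the work surface. World frame = base frame: x ahead of the robot, y to its left, z up, the work surface at z = 0. Lengths are in m, angles in rad, forces in N, time in s.
With the tool pointing down it reaches from about 0.325 to 0.9 m from the base axis. Payload 6.1 kg.
Tool frame: the origin (TCP) lies between the finger pads, 19 mm behind the fingertips; this is the grasp point; z points along the fingers, y is the line along which they close (so a half turn about z gives the same grasp; the last joint's range is limited). The gripper opens to 87 mm and grips with 3 to 60 N. Pads are 19 mm wide; open, the fingers measure 117 mm over their backs; the gripper's body (75 mm by 190 mm) begins 51 mm behind the grasp point.
Start: joints at [1.003, 0.22, 1.526, -0, 1.395, -0.126], TCP at [0.267, 0.565, 0.241] pointing down, gripper open.
Joint ranges: [-2.98, 2.98], [-0.91, 2.08], [0.09, 2.57], [-1.24, 4.39], [0.2, 2.65], [-2.68, 2.68]. Speed limits (rad/s): [2.57, 2.57, 3.01, 3.14, 3.14, 3.14].

INTERFACE

Orientations are given as [roll, pitch, yaw] about the fixed x, y, z axes, in that order (R = Rz(yaw) Ry(pitch) Rx(roll)).
In Python, from bench import arm gives the robot as it stands.
- The arm moves only by the tool play_rows, never from a script. Its arguments are lists of equal length, an entry for each row: "linear": the shift along the world's x, y, z in m, a list of three; "rotation": the turn, a rotation vector about the world's x, y, z in degrees, a list of three. In form: {"linear": [[dx, dy, dz], ...], "rotation": [[rx, ry, rz], ...]}. A call has 1 to 12 rows; each row is the pose to reach, as a shift and turn from the pose commanded when the call began; what a row does not reach only later rows make up. A row lasts 1/10 s, in which the tool goes at most 50 mm and 8.59 degrees, less where a joint would pass 70% of its speed; a pose out of reach is approached as far as the arm can. A call with a gripper value outside its range is refused whole. "fingers" is the opening, from 0 (shut) to 1 (fully open), set as the call begins (left out, the last holds). The fingers move at their own pace and stop on an object; "squeeze" is the grip in N (left out, the last holds). Time passes only in rows, so rows that repeat a pose let the fingers close. It gives the time, the measured TCP pose, the force, the opening and the grip force at its end, in the units of the state.
- arm.state(): the state, without advancing time (a new reading comes with each control period).
- arm.grab_frame(name): name is "side" or "top"; returns a dict with "img" (400x640x3 uint8, red, green, blue), "depth" (400x640 float32, m along the optical axis (not along the pixel's ray), 0 where there is no reading), "fx", "fy", "cx", "cy" (pixels), "cam_to_world" (4x4, takes a point from camera to world coordinates). Camera axes: x right, y up, looking along -z (the intrinsics and any distortion apply to the point x, -y, -z); pixel columns grow to the right and rows downward; lengths in m; the calibration is good to about 2 mm. A picture is of the moment at which its call begins.
- arm.sign_off(): hands the job in; it is judged then, once.
The state is a dict: "clock": time; "joints": joint angles; "qd": joint speeds; "tau": joint torques, N m; "position": TCP position; "eef_rot": TCP orientation; "force": force on the tool from outside, world axes, zero at the start; "moment": the same for the moment, N m; "grip_width": finger opening in m; "grasp_force": force on a finger pad.
Only numpy, scipy, OpenCV 4.12 (cv2) and the standard library are available. Lean on these libraries where they do the work, as an engineer would, in place of code of your own. Each camera call takes 0.05 s, during which the arm holds its last target. There are 200 camera calls.

TASK

One of the six sample tubes in the rack has lost its cap. Point it out to the bench camera: from above, with the fingers pointing straight down, bring the fingertips to about two centimetres over the middle of its open mouth and hold them there for about two seconds, without touching any tube or the rack and without pointing at, or passing low over, any of the capped tubes. Then press the larger of the analyser's two round keys fully down to save the record, let it spring back and move clear; leave the smaller key alone, and leave everything else lying and standing where it is.

Things in the scene. Friction and masses are not known exactly. Their poses are not given: they have to be found in the camera images.
- rack: Fixed grey plastic rack block, 140 (x) x 200 (y) x 50 mm high, with six holes 31 mm wide and 40 mm deep in two rows of three: at x = -30 and +30 mm, y = -60, 0 and +60 mm from its centre. Origin at the centre of its underside, z up. A tube stands in every hole.
- tube_open: The one tube without a cap: frosted off-white tube with a paper label band, 29 mm outside and 25 mm inside diameter, 112 mm tall, open at the top. It stands loose and upright in one of the six holes, its foot 10 mm above the bench, so that its rim is 122 mm above the bench. Origin at the centre of its underside, z up.
- mouth (a point): Centre of the open mouth of the uncapped tube, level with its rim (112 mm above the tube's origin), z up.
- tube_1: A capped tube, loose and upright in another hole of the rack: same frosted tube, 29 mm across, closed by a white ribbed screw cap 35 mm across and 18 mm high; 116 mm tall in all, its top 126 mm above the bench. Origin at the centre of its underside, z up.
- tube_2: A capped tube, loose and upright in another hole of the rack: same frosted tube, 29 mm across, closed by a white ribbed screw cap 35 mm across and 18 mm high; 116 mm tall in all, its top 126 mm above the bench. Origin at the centre of its underside, z up.
- tube_3: A capped tube, loose and upright in another hole of the rack: same frosted tube, 29 mm across, closed by a white ribbed screw cap 35 mm across and 18 mm high; 116 mm tall in all, its top 126 mm above the bench. Origin at the centre of its underside, z up.
- tube_4: A capped tube, loose and upright in another hole of the rack: same frosted tube, 29 mm across, closed by a white ribbed screw cap 35 mm across and 18 mm high; 116 mm tall in all, its top 126 mm above the bench. Origin at the centre of its underside, z up.
- tube_5: A capped tube, loose and upright in another hole of the rack: same frosted tube, 29 mm across, closed by a white ribbed screw cap 35 mm across and 18 mm high; 116 mm tall in all, its top 126 mm above the bench. Origin at the centre of its underside, z up.
- analyser: Fixed black bench-top analyser, 300 (x) x 300 (y) mm, its front facing -x of its own frame. Origin at the centre of its footprint on the bench, z up. In front a flat ledge 60 mm high, 65 mm deep (x from -150 to -85 mm), with two white round keys side by side on it; behind the ledge a screen slopes up away from the robot at 37 degrees to a rear housing 168 mm high.
- save_key_top (a point): Centre of the top face of the larger round key (34 mm across), at x = -120, y = +50 mm of the analyser's frame; 82 mm above the bench at rest; it moves down with the key. The key stands 10 mm proud of a fixed grey collar 50 mm across.
- save_key (a joint): Travel of the larger key: 0 m at rest, 0.006 m fully down (straight down, spring return: starts to move at 1.5 N, 5 N when fully down, then a hard stop).
- small_key_top (a point): Centre of the top face of the smaller round key (18 mm across), at x = -120, y = -50 mm of the analyser's frame, 82 mm above the bench. Not to be pressed.
- small_key (a joint): Travel of the smaller key: 0 m at rest, 0.006 m fully down.
- cap: Bystander: the lost white screw cap, 35 mm across, 18 mm high, lying on the bench on the robot's side of the rack. Origin at the centre of its underside.
- pen: Bystander: grey marker pen with black cap, 130 mm long, 16 mm thick, lying on the bench along its own y axis. Origin under its middle.
- tip_box: Bystander: closed box of pipette tips, 82 x 117 x 66 mm, grey with a white lid, on the bench beyond the rack. Origin at the centre of its underside.

How it is judged:
By the outcome, as a careful person would: the job done as asked, in the order asked, and still so for the second after the job is handed in, with the robot touching nothing.
It also fails if it takes over 42 s, if anything falls off the work surface, if the arm or the gripper's body presses on something with over 40 N, if the wrist force passes 120 N, or if a joint passes its speed limit or range.

## Working session

There is one attempt and no reset: what is moved stays moved. The work goes in short steps, Python scripts to look and compute and a tool call to move; the robot and the scene stay as the last step left them, time stands still between calls to the robot, and variables do not carry over. Pictures are saved under pics/ and viewed, at most 10 in all, crops included, and the job is handed in when it is done.

Besides the shell and the picture viewer there is one more tool, called as name(argument=value, ...) on one line, values as JSON. play_rows: Moves the arm, as the interface text tells. Its arguments: {"type":"object","properties":{"linear":{"type":"array","items":{"type":"array","items":{"type":"number"}}},"rotation":{"type":"array","items":{"type":"array","items":{"type":"number"}}},"fingers":{"type":"number"},"squeeze":{"type":"number"}},"required":["linear","rotation"]}

```bash
mkdir -p pics; cat > h.py <<'E'
import numpy as np, cv2
from bench import arm
def pts(f):
    h,w=f["depth"].shape; v,u=np.mgrid[:h,:w]; d=f["depth"]
    P=np.stack([(u-f["cx"])/f["fx"]*d,-(v-f["cy"])/f["fy"]*d,-d,np.ones_like(d)],-1)
    W=(P@np.array(f["cam_to_world"]).T)[...,:3]; W[d==0]=np.nan; return W
E
python3 - <<'E'
from h import *
for n in("top","side"):
    f=arm.grab_frame(n); cv2.imwrite(f"pics/{n}.png",f["img"][...,::-1]); np.save(n+".npy",pts(f))
    print(n,[k for k in f],f["fx"],f["cx"],f["cy"],np.round(f["cam_to_world"],3).tolist())
    W=pts(f); print(np.nanmin(W,(0,1)),np.nanmax(W,(0,1)))
print(arm.state())
E
```

```text
top ['img', 'depth', 'fx', 'fy', 'cx', 'cy', 'cam_to_world'] 417.37684003838234 324.6342165399533 205.13540386371298 [[-0.004, 0.985, -0.172, 0.421], [-1.0, 0.001, 0.028, -0.003], [0.027, 0.172, 0.985, 1.02], [0.0, 0.0, 0.0, 1.0]]
[ 0.13870439 -1.42750784 -0.76964598] [1.49320354 1.41402707 0.33607472]
side ['img', 'depth', 'fx', 'fy', 'cx', 'cy', 'cam_to_world'] 474.67865557673224 316.70633991317675 189.64224858673384 [[-0.983, 0.094, -0.156, 0.421], [-0.182, -0.539, 0.822, 0.867], [-0.007, 0.837, 0.547, 0.691], [0.0, 0.0, 0.0, 1.0]]
[-0.37805253 -1.4454173  -0.69694614] [1.50019427 0.61578811 0.62008102]
{'clock': 0.1, 'joints': array([ 1.00290936e+00,  2.21143202e-01,  1.52746192e+00, -4.14870538e-05,
        1.39469522e+00, -1.26106551e-01]), 'qd': array([ 0.00058933, -0.00278564, -0.00249756, -0.00013278,  0.00156375,
        0.00187502]), 'tau': array([ 1.37064867e-04, -4.95945132e+01, -3.88519228e+01,  7.00152176e-02,
        5.15054155e-02, -2.57693779e-05]), 'position': array([0.26696139, 0.56455269, 0.24026755]), 'eef_rot': array([-3.13989340e+00, -1.74270718e-04,  2.69981939e+00]), 'force': array([0.08005902, 0.36369376, 0.84133094]), 'moment': array([-0.01260277,  0.00481458, -0.02974407]), 'grasp_force': 0.0, 'grip_width': 0.08685408150653569}
```

View pics/top.png

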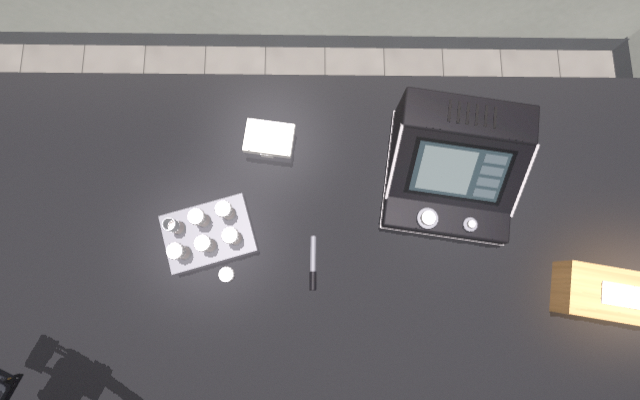

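View pics/side.png

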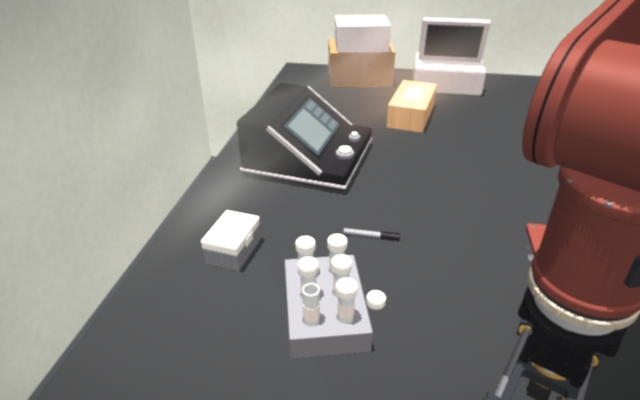

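The top view shows the open tube at (170,225), in the far-left corner of the rack. The caps are at (195,216), (222,208), (175,251), (202,243) and (229,235). The large key is at (428,217) and the small one at (470,224). The side view agrees, with the open mouth at (311,290).

```bash
python3 - <<'E'
from h import *
def ray(f,u,v,z):
    M=np.array(f["cam_to_world"]); d=M[:3,:3]@[(u-f["cx"])/f["fx"],-(v-f["cy"])/f["fy"],-1]
    return M[:3,3]+d*(z-M[2,3])/d[2]
fr={n:arm.grab_frame(n) for n in("top","side")}
for n,L in {"top":[("mouth",170,225,.122),("c",195,216,.126),("c",222,208,.126),("c",175,251,.126),("c",202,243,.126),("c",229,235,.126),("big",428,217,.082),("small",470,224,.082)],
 "side":[("mouth",311,290,.122),("c",308,267,.126),("c",306,244,.126),("c",347,288,.126),("c",342,264,.126),("c",338,242,.126),("big",345,152,.082),("small",354,135,.082)]}.items():
    f=fr[n]; W=np.load(n+".npy")
    for k,u,v,z in L:
        p=W[v-12:v+13,u-14:u+15]; s=p[np.abs(p[...,2]-z)<.006]
        g=ray(f,u,v,z); s=s[np.hypot(*(s-g)[:,:2].T)<.027]
        mid=lambda a:(np.percentile(a,2)+np.percentile(a,98))/2
        print(n,k,g.round(4),len(s),np.median(s,0).round(4) if len(s) else "", [round(mid(s[:,i]),4) for i in(0,1)] if len(s) else "",[round(np.ptp(s[:,i]),3) for i in(0,1)] if len(s) else "")
    big=cv2.resize(f["img"][...,::-1],None,fx=6,fy=6,interpolation=cv2.INTER_CUBIC)
    cr=[(130,185,250,280),(395,195,490,240)] if n=="top" else [(270,225,380,330),(325,120,370,165)]
    c=[cv2.resize(big[6*b:6*d,6*a:6*e],(400,300*1 if 0 else int(400*(d-b)/(e-a)))) for a,b,e,d in cr]
    fr[n+"c"]=c
cv=np.zeros((600,800,3),np.uint8)
for j,n in enumerate(("top","side")):
    y=0
    for c in fr[n+"c"]:
        h=min(c.shape[0],600-y); cv[y:y+h,400*j:400*j+400]=c[:h]; y+=c.shape[0]
        if y>=600:break
cv2.imwrite("pics/crop.png",cv)
E
```

```text
top mouth [0.5342 0.3036 0.122 ] 51 [0.5365 0.309  0.1201] [np.float64(0.5365), np.float64(0.308)] [np.float64(0.026), np.float64(0.027)]
top c [0.5531 0.2502 0.126 ] 214 [0.5531 0.2498 0.125 ] [np.float64(0.5532), np.float64(0.2498)] [np.float64(0.035), np.float64(0.034)]
top c [0.5706 0.1933 0.126 ] 207 [0.569  0.1927 0.1249] [np.float64(0.5695), np.float64(0.1925)] [np.float64(0.035), np.float64(0.033)]
top c [0.4783 0.2885 0.126 ] 223 [0.4785 0.291  0.1249] [np.float64(0.4795), np.float64(0.2913)] [np.float64(0.034), np.float64(0.034)]
top c [0.4951 0.2326 0.126 ] 219 [0.4952 0.2334 0.1248] [np.float64(0.4963), np.float64(0.2337)] [np.float64(0.034), np.float64(0.033)]
top c [0.5121 0.1762 0.126 ] 217 [0.5121 0.1761 0.1246] [np.float64(0.5123), np.float64(0.1757)] [np.float64(0.035), np.float64(0.036)]
top big [ 0.5575 -0.2659  0.082 ] 170 [ 0.5556 -0.2659  0.0808] [np.float64(0.5567), np.float64(-0.2665)] [np.float64(0.031), np.float64(0.033)]
top small [ 0.5414 -0.3619  0.082 ] 46 [ 0.5416 -0.3648  0.081 ] [np.float64(0.5416), np.float64(-0.365)] [np.float64(0.014), np.float64(
[... 418 characters left out ...]
)]
side c [0.479  0.3019 0.126 ] 285 [0.4811 0.2964 0.125 ] [np.float64(0.4815), np.float64(0.2944)] [np.float64(0.035), np.float64(0.037)]
side c [0.4952 0.2455 0.126 ] 238 [0.4977 0.2392 0.1249] [np.float64(0.4978), np.float64(0.2371)] [np.float64(0.035), np.float64(0.034)]
side c [0.5109 0.187  0.126 ] 201 [0.5145 0.1826 0.1248] [np.float64(0.5145), np.float64(0.1795)] [np.float64(0.035), np.float64(0.035)]
side big [ 0.5541 -0.2401  0.082 ] 42 [ 0.5564 -0.2564  0.0797] [np.float64(0.558), np.float64(-0.258)] [np.float64(0.03), np.float64(0.02)]
side small [ 0.5423 -0.344   0.082 ] 17 [ 0.5464 -0.3597  0.0794] [np.float64(0.5453), np.float64(-0.3603)] [np.float64(0.015), np.float64(0.02)]
```

View pics/crop.png

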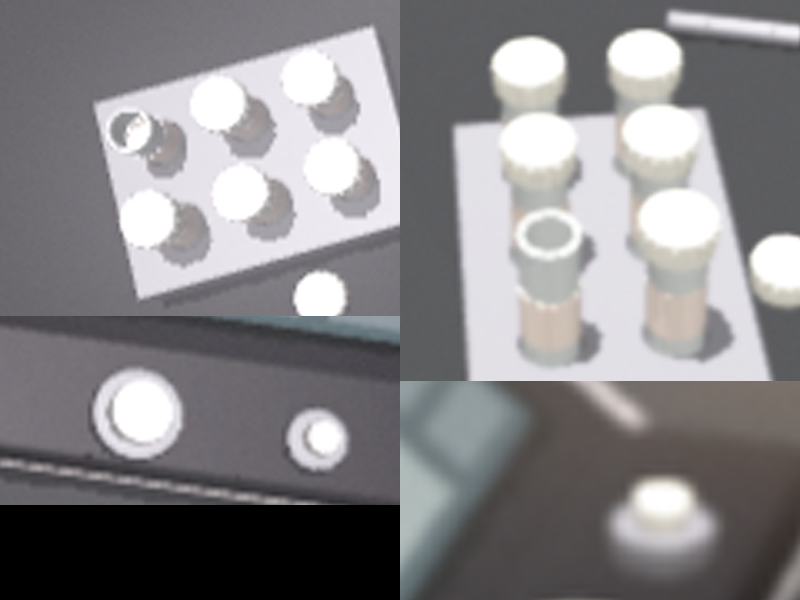

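play_rows(linear=[[0.015,-0.01,0.01],[0.045,-0.03,0.03],[0.08,-0.055,0.05],[0.115,-0.08,0.05],[0.15,-0.11,0.05],[0.18,-0.14,0.05],[0.21,-0.17,0.05],[0.235,-0.2,0.05],[0.255,-0.228,0.05],[0.266,-0.247,0.05],[0.271,-0.255,0.05],[0.271,-0.255,0.05]], rotation=[[0,0,0],[0,0,0],[0,0,0],[0,0,0],[0,0,0],[0,0,0],[0,0,0],[0,0,0],[0,0,0],[0,0,0],[0,0,0],[0,0,0]], fingers=0)

```text
clock: 1.4
position: [0.5391, 0.3085, 0.2917]
eef_rot: [3.141, 0.0, 2.697]
force: [-0.4, -0.3, 0.3]
grip_width: 0.0029
grasp_force: 0.0
```

```bash
python3 - <<'E'
from h import *
s=arm.state(); print(s["clock"],s["position"],s["eef_rot"],s["grip_width"],s["joints"],s["force"])
f=arm.grab_frame("side"); cv2.imwrite("pics/s2.png",f["img"][...,::-1])
E
```

```text
1.4 [0.53914137 0.3085077  0.29170644] [3.14134837e+00 4.02637040e-04 2.69744258e+00] 0.0029092522777603696 [ 3.92938240e-01  1.83297219e-01  1.47513652e+00 -1.35983272e-04
  1.48270787e+00 -7.33696130e-01] [-0.37319718 -0.25573891  0.32169104]
```

View pics/s2.png

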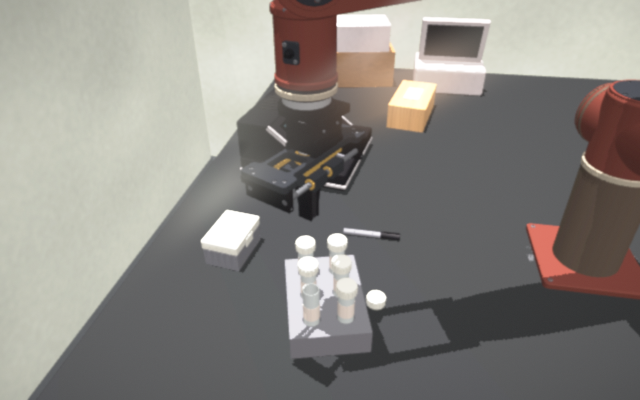

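The side view shows the shut fingers at (310,205), high above the rack, with every tube still standing. Next comes a vertical descent of 130 mm over the mouth, then the hold.

play_rows(linear=[[0,0,-0.015],[0,0,-0.04],[0,0,-0.065],[0,0,-0.09],[0,0,-0.107],[0,0,-0.119],[0,0,-0.126],[0,0,-0.13],[0,0,-0.13],[0,0,-0.13],[0,0,-0.13],[0,0,-0.13]], rotation=[[0,0,0],[0,0,0],[0,0,0],[0,0,0],[0,0,0],[0,0,0],[0,0,0],[0,0,0],[0,0,0],[0,0,0],[0,0,0],[0,0,0]])

```text
clock: 2.65
position: [0.5387, 0.3101, 0.1621]
eef_rot: [3.141, 0.001, 2.7]
force: [0.2, 1.0, 0.8]
grip_width: 0.0005
grasp_force: 0.0
```

```bash
python3 - <<'E'
from h import *
s=arm.state(); print(s["clock"],s["position"],s["force"])
f=arm.grab_frame("side"); a=f["img"][180:360,230:420,::-1]
g=arm.grab_frame("top"); b=g["img"][170:300,120:270,::-1]
cv2.imwrite("pics/s3.png",np.hstack([cv2.resize(a,(400,400)),cv2.resize(b,(400,400))]))
E
```

```text
2.65 [0.53868679 0.31009131 0.16205676] [0.16222606 0.96464506 0.84971701]
```

View pics/s3.png

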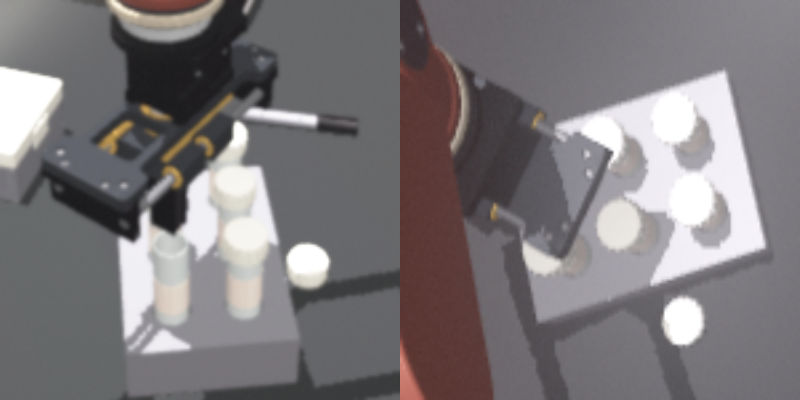

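The left crop shows the fingertips at (170,230), directly over the open mouth at (170,245) with a gap between them. Nothing has been disturbed, so I'll hold here for about two seconds and then rise.

play_rows(linear=[[0,0,0],[0,0,0],[0,0,0],[0,0,0],[0,0,0],[0,0,0],[0,0,0],[0,0,0],[0,0,0],[0,0,0],[0,0,0],[0,0,0]], rotation=[[0,0,0],[0,0,0],[0,0,0],[0,0,0],[0,0,0],[0,0,0],[0,0,0],[0,0,0],[0,0,0],[0,0,0],[0,0,0],[0,0,0]])

```text
clock: 3.95
position: [0.5382, 0.31, 0.1612]
eef_rot: [3.142, -0.0, 2.7]
force: [0.1, -0.1, -1.1]
grip_width: 0.0006
grasp_force: 0.0
```

play_rows(linear=[[0,0,0],[0,0,0],[0,0,0],[0,0,0],[0,0,0.015],[0,0,0.04],[0,0,0.07],[0,0,0.1],[0,0,0.12],[0,0,0.135],[0,0,0.14],[0,0,0.14]], rotation=[[0,0,0],[0,0,0],[0,0,0],[0,0,0],[0,0,0],[0,0,0],[0,0,0],[0,0,0],[0,0,0],[0,0,0],[0,0,0],[0,0,0]])

```text
clock: 5.15
position: [0.5384, 0.3101, 0.302]
eef_rot: [3.141, 0.001, 2.7]
force: [0.0, -0.4, -1.0]
grip_width: 0.0003
grasp_force: 0.0
```

play_rows(linear=[[0,-0.015,0],[0.001,-0.045,0],[0.003,-0.085,0],[0.005,-0.125,0],[0.006,-0.165,0],[0.008,-0.205,0],[0.009,-0.245,0],[0.01,-0.285,0],[0.011,-0.325,0],[0.012,-0.365,0],[0.013,-0.395,0],[0.014,-0.42,0]], rotation=[[0,0,0],[0,0,0],[0,0,0],[0,0,0],[0,0,0],[0,0,0],[0,0,0],[0,0,0],[0,0,0],[0,0,0],[0,0,0],[0,0,0]])

```text
clock: 6.35
position: [0.5507, -0.1126, 0.2994]
eef_rot: [-3.141, -0.003, 2.698]
force: [0.6, 0.4, 0.0]
grip_width: 0.0001
grasp_force: 0.0
```

play_rows(linear=[[0.001,-0.03,0],[0.002,-0.06,0],[0.003,-0.09,-0.02],[0.004,-0.12,-0.05],[0.005,-0.14,-0.08],[0.005,-0.15,-0.11],[0.005,-0.155,-0.13],[0.005,-0.155,-0.145],[0.005,-0.155,-0.155],[0.005,-0.155,-0.16],[0.005,-0.155,-0.16],[0.005,-0.155,-0.16]], rotation=[[0,0,0],[0,0,0],[0,0,0],[0,0,0],[0,0,0],[0,0,0],[0,0,0],[0,0,0],[0,0,0],[0,0,0],[0,0,0],[0,0,0]])

```text
clock: 7.55
position: [0.5579, -0.265, 0.1424]
eef_rot: [-3.141, 0.002, 2.7]
force: [0.3, 0.3, 0.1]
grip_width: 0.0006
grasp_force: 0.0
```

```bash
python3 - <<'E'
from h import *
s=arm.state(); print(s["clock"],s["position"],s["force"],s["joints"])
f=arm.grab_frame("side"); a=f["img"][60:220,230:430,::-1]
g=arm.grab_frame("top"); b=g["img"][140:260,350:500,::-1]
cv2.imwrite("pics/s4.png",np.hstack([cv2.resize(a,(400,320)),cv2.resize(b,(400,320))]))
E
```

```text
7.55 [ 0.55788318 -0.26502291  0.14236718] [0.29497955 0.31004354 0.09112406] [-5.71086834e-01  2.87468264e-01  1.63827415e+00 -1.82913318e-05
  1.21410615e+00 -1.70072337e+00]
```

View pics/s4.png

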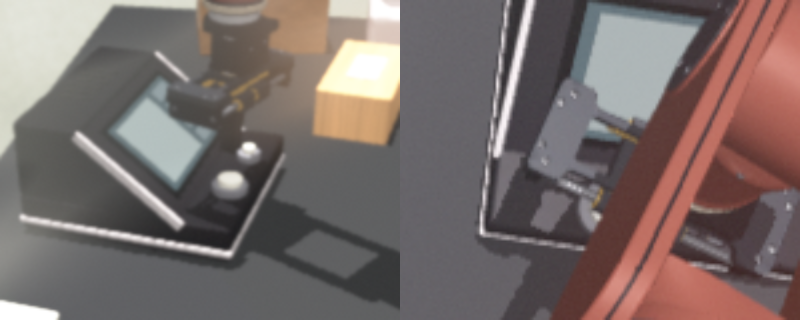

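The side crop shows the fingertips at (230,142), above the large key at (231,180). The gripper body is clear of the screen and the small key. I'll descend in small steps and watch the force.

play_rows(linear=[[0,0,-0.012],[0,0,-0.024],[0,0,-0.032],[0,0,-0.036],[0,0,-0.039],[0,0,-0.041],[0,0,-0.042],[0,0,-0.043],[0,0,-0.044],[0,0,-0.044]], rotation=[[0,0,0],[0,0,0],[0,0,0],[0,0,0],[0,0,0],[0,0,0],[0,0,0],[0,0,0],[0,0,0],[0,0,0]])

```text
clock: 8.65
position: [0.5574, -0.2651, 0.0976]
eef_rot: [-3.142, 0.001, 2.7]
force: [-1.3, 0.4, 3.8]
grip_width: 0.0005
grasp_force: 1.7
```

play_rows(linear=[[0,0,-0.001],[0,0,-0.002],[0,0,-0.003],[0,0,-0.003],[0,0,-0.003]], rotation=[[0,0,0],[0,0,0],[0,0,0],[0,0,0],[0,0,0]])

```text
clock: 9.15
position: [0.5575, -0.2652, 0.0951]
eef_rot: [-3.141, 0.001, 2.7]
force: [-3.3, 2.4, 9.0]
grip_width: 0.0009
grasp_force: 4.0
```

play_rows(linear=[[0,0,-0.001],[0,0,-0.001],[0,0,-0.001]], rotation=[[0,0,0],[0,0,0],[0,0,0]])

```text
clock: 9.45
position: [0.5575, -0.2652, 0.095]
eef_rot: [-3.141, 0.001, 2.7]
force: [-5.3, 3.2, 13.5]
grip_width: 0.0003
grasp_force: 6.6
```

The arm no longer moves down and the force is rising (13.5 N), so the key is on its hard stop. I'll lift clear.

play_rows(linear=[[0,0,0.003],[0,0,0.01],[0,0,0.025],[0,0,0.05],[0,0,0.08],[0,0,0.115],[0,0,0.145],[0,0,0.165],[0,0,0.175],[0,0,0.18],[0,0,0.18],[0,0,0.18]], rotation=[[0,0,0],[0,0,0],[0,0,0],[0,0,0],[0,0,0],[0,0,0],[0,0,0],[0,0,0],[0,0,0],[0,0,0],[0,0,0],[0,0,0]])

```text
clock: 10.65
position: [0.5567, -0.2647, 0.2717]
eef_rot: [3.141, -0.002, 2.7]
force: [-0.1, 0.5, -0.1]
grip_width: 0.0004
grasp_force: 0.0
```

```bash
python3 - <<'E'
from h import *
s=arm.state(); print(s["clock"],s["position"],s["force"])
f=arm.grab_frame("side"); cv2.imwrite("pics/s5.png",f["img"][...,::-1])
E
```

```text
10.65 [ 0.55667811 -0.26467934  0.27169078] [-0.07256689  0.48229689 -0.11266868]
```

View pics/s5.png

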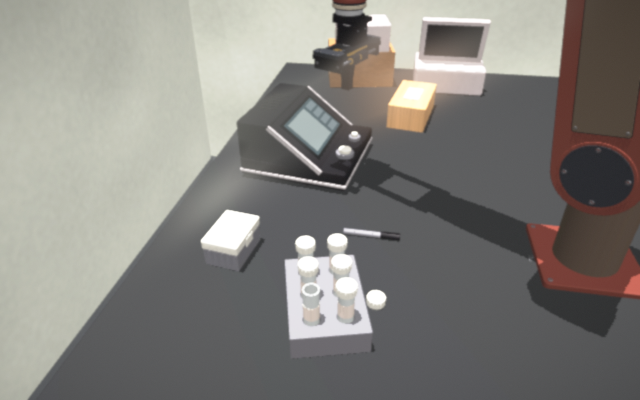

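The side view shows the tubes, cap, pen and box unchanged. The large key at (345,152) is back up and the arm is clear.

```bash
python3 -c "
from bench import arm
print(arm.sign_off())"
```

```text
the job is handed in; nothing more can be done
None
```

I pointed at the open tube (far-left corner of the rack) from about 2 cm above its mouth for about 2 s, pressed the larger key to its hard stop and let it spring back, then moved clear and handed the job in at about 10.7 s, with nothing else visibly moved.

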